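Put the balance weights away by size

TASK

The balance has been checked, so put its four steel weights away: stand each one upright in the recess of the round wooden cradle of its own size, the largest weight in the largest cradle and so on down to the smallest in the smallest. Leave the stoppered vial and the dropper bottle standing where they are.

Things in the scene. Friction and masses are not known exactly. Their poses are not given: they have to be found in the camera images.
- weight_largest: the largest of four plain dark steel balance weights: an upright cylinder 52 mm in diameter and 44 mm high with a neck and a round knob (diameter 26 mm) on top, 66 mm high in all; loose; it can be gripped round the cylinder from above. Origin: centre of its underside; z up along its axis
- weight_second: the second largest of four plain dark steel balance weights: an upright cylinder 40 mm in diameter and 38 mm high with a neck and a round knob (diameter 21 mm) on top, 56 mm high in all; loose; it can be gripped round the cylinder from above. Origin: centre of its underside; z up along its axis
- weight_third: the third largest of four plain dark steel balance weights: an upright cylinder 30 mm in diameter and 32 mm high with a neck and a round knob (diameter 17 mm) on top, 48 mm high in all; loose; it can be gripped round the cylinder from above. Origin: centre of its underside; z up along its axis
- weight_smallest: the smallest of four plain dark steel balance weights: an upright cylinder 20 mm in diameter and 26 mm high with a neck and a round knob (diameter 13 mm) on top, 40 mm high in all; loose; it can be gripped round the cylinder from above. Origin: centre of its underside; z up along its axis
- cradle_largest: the largest of four round wooden cradles fixed to the table: a flat dish 84 mm in outer diameter and 12 mm high with a round recess 66 mm in diameter and 6 mm deep. Origin: centre of its underside, on the table; z up; the recess floor is 6 mm above the origin
- cradle_second: the second largest of four round wooden cradles fixed to the table: a flat dish 72 mm in outer diameter and 12 mm high with a round recess 54 mm in diameter and 6 mm deep. Origin: centre of its underside, on the table; z up; the recess floor is 6 mm above the origin
- cradle_third: the third largest of four round wooden cradles fixed to the table: a flat dish 62 mm in outer diameter and 12 mm high with a round recess 44 mm in diameter and 6 mm deep. Origin: centre of its underside, on the table; z up; the recess floor is 6 mm above the origin
- cradle_smallest: the smallest of four round wooden cradles fixed to the table: a flat dish 52 mm in outer diameter and 12 mm high with a round recess 34 mm in diameter and 6 mm deep. Origin: centre of its underside, on the table; z up; the recess floor is 6 mm above the origin
- vial: bystander: glass vial with a black stopper, 33 mm in diameter, 58 mm high, loose and upright. Origin: centre of its underside; z up
- dropper: bystander: white dropper bottle with a pink pointed cap, 27 mm in diameter, 74 mm high, loose and upright. Origin: centre of its underside; z up
Not all that is in view belongs to the job. What is shaped like the weight_third but orange is not meant.

How it is judged:
At the end, for the whole second after the job is handed in: Each weight stands upright (0.1 rad) and at rest, released, on the recess floor of the cradle of its own size (underside 3 to 9 mm above the cradle's, axes within 10 mm). The vial and the dropper bottle stand upright (0.15 rad) within 30 mm of their starts (horizontal distance between weight_largest and cradle_largest below 0.01 m and z of weight_largest in the frame of cradle_largest between 0.003 and 0.009 m and angle between each of weight_largest, weight_second, weight_third, weight_smallest's own z axis and vertical below 0.1 rad and linear speed of each of weight_largest, weight_second, weight_third, weight_smallest below 0.02 m/s and horizontal distance between weight_second and cradle_second below 0.01 m and z of weight_second in the frame of cradle_second between 0.003 and 0.009 m and horizontal distance between weight_third and cradle_third below 0.01 m and z of weight_third in the frame of cradle_third between 0.003 and 0.009 m and horizontal distance between weight_smallest and cradle_smallest below 0.01 m and z of weight_smallest in the frame of cradle_smallest between 0.003 and 0.009 m and distance of each of vial, dropper from where it was at the start of the episode below 0.03 m and angle between each of vial, dropper's own z axis and vertical below 0.15 rad); the robot touches nothing.
It fails at once if the vial is moved by more than 30 mm or tipped (distance of vial from where it was at the start of the episode above 0.03 m or angle between vial's own z axis and vertical above 0.3 rad).
It fails at once if the dropper bottle is moved by more than 30 mm or tipped (distance of dropper from where it was at the start of the episode above 0.03 m or angle between dropper's own z axis and vertical above 0.3 rad).
It also fails if it takes over 109 s, if anything falls off the work surface, if the arm or the gripper's body presses on something with over 40 N, if the wrist force passes 120 N, or if a joint passes its speed limit or range.

ROBOT

A 6-joint arm with a two-finger parallel gripper is mounted at the origin on the work surface; the furniture and walls round the work are solid. World frame = base frame: x ahead of the robot, y to its left, z up, the work surface at z = 0. Lengths are in m, angles in rad, forces in N, time in s.
With the tool pointing down it reaches from about 0.35 to 0.775 m from the base axis. Payload 5.5 kg.
Tool frame: the origin (TCP) lies at the very end of the fingers, on their centre line; the grasp point (between the pads) lies 19 mm behind it; z points along the fingers, y is the line along which they close (so a half turn about z gives the same grasp; the last joint's range is limited). The gripper opens to 85 mm and grips with 20 to 120 N. Pads are 22 mm wide; open, the fingers measure 114 mm over their backs; the gripper's body (76 mm by 85 mm) begins 54 mm behind the grasp point. The pads swing forward as they close: fully open they stand 13 mm farther back than shut.
Start: joints at [-1.358, 0.313, 0.046, 1.304, 0, 1.431], TCP at [0.199, -0.54, 0.231] pointing down, gripper open.
Joint ranges: [-2.76, 2.76], [-0.86, 1.69], [-1.03, 1.26], [-2.2, 2.34], [-1.47, 1.5], [-3.14, 3.14]. Speed limits (rad/s): [2.57, 2.57, 3.14, 3.14, 3.14, 3.14].

INTERFACE

Orientations are given as a unit quaternion [w, x, y, z].
In Python, from workcell import get_state, read_camera, hand_in gives the robot as it stands.
- The arm moves only by the tool send_rows, never from a script. Its argument "increments" is a list of rows, each an object of numbers: "dx", "dy", "dz": the shift along the world's x, y, z in units of 25 mm (1.0 is 25 mm); "roll": the turn about the world's z in units of 8 degrees (1.0 is 8 degrees); "claw": the opening, from -1 (shut) to 1 (fully open). In form: [{"dx": .., "dy": .., "dz": .., "roll": .., "claw": ..}, ...]. A call has exactly 5 rows; each row is the pose to reach, as a shift and turn from the pose commanded when the call began; what a row does not reach only later rows make up. A row lasts 1/8 s, in which the tool goes at most 62.5 mm and 10.7 degrees, less where a joint would pass 70% of its speed; a pose out of reach is approached as far as the arm can. A call with a gripper value outside its range is refused whole. The fingers move at their own pace and stop on an object; "grip_force" is the grip in N (left out, the last holds). Time passes only in rows, so rows that repeat a pose let the fingers close, or fill a call up. It gives the time, the measured TCP pose, the force, the opening and the grip force at its end, in the units of the state.
- get_state(): the state, without advancing time (a new reading comes with each control period).
- read_camera(name): name is "scene" or "top"; returns a dict with "image" (480x640x3 uint8, blue, green, red), "fx", "fy", "cx", "cy" (pixels), "world_to_cam" (4x4, takes a point from world to camera coordinates). Camera axes: x right, y up, looking along -z (the intrinsics and any distortion apply to the point x, -y, -z); pixel columns grow to the right and rows downward; lengths in m; the calibration is good to about 2 mm. A picture is of the moment at which its call begins. There is no depth.
- hand_in(): hands the job in; it is judged then, once.
The state is a dict: "clock": time; "joint_pos": joint angles; "qvel": joint speeds; "tau": joint torques, N m; "tcp_pos": TCP position; "orientation": TCP orientation; "wrist_force": force on the tool from outside, world axes, zero at the start; "ft_torque": the same for the moment, N m; "finger_gap": finger opening in m; "grip_force": force on a finger pad.
Only numpy, scipy, OpenCV 4.12 (cv2) and the standard library are available. Lean on these libraries where they do the work, as an engineer would, in place of code of your own. Each camera call takes 0.05 s, during which the arm holds its last target. There are 200 camera calls.

## Working session

There is one attempt and no reset: what is moved stays moved. The work goes in short steps, Python scripts to look and compute and a tool call to move; the robot and the scene stay as the last step left them, time stands still between calls to the robot, and variables do not carry over. Pictures are saved under pics/ and viewed, at most 14 in all, crops included, and the job is handed in when it is done.

Besides the shell and the picture viewer there is one more tool, called by a JSON object that holds its "method" and its "body", one argument or row to a line. send_rows: Moves the arm, as the interface text tells. Its arguments: {"type":"object","properties":{"increments":{"type":"array","items":{"type":"object","properties":{"dx":{"type":"number"},"dy":{"type":"number"},"dz":{"type":"number"},"roll":{"type":"number"},"claw":{"type":"number"}}}},"grip_force":{"type":"number"}},"required":["increments"]}

```bash
mkdir -p pics; python3 - <<'E'
from workcell import *
import cv2
s=get_state();print({k:s[k] for k in('clock','tcp_pos','orientation','finger_gap')})
for n in('top','scene'):
    c=read_camera(n);cv2.imwrite(f'pics/{n}0.png',c['image']);print(n,{k:c[k] for k in c if k!='image'})
E
```

```text
{'clock': 0.0, 'tcp_pos': array([ 0.19854881, -0.53909691,  0.23039069]), 'orientation': array([-9.20749635e-04,  9.84484057e-01,  1.75471628e-01, -2.28345546e-05]), 'finger_gap': 0.0856913655573453}
top {'fx': 606.5890308944088, 'fy': 606.5890308944088, 'cx': 313.89409979479734, 'cy': 236.3690879155744, 'world_to_cam': array([[ 0.01568138, -0.99982679,  0.01002417, -0.01946977],
       [ 0.98480676,  0.0171783 ,  0.17280206, -0.53466281],
       [-0.17294433,  0.0071621 ,  0.98490556, -1.12648928],
       [ 0.        ,  0.        ,  0.        ,  1.        ]])}
scene {'fx': 496.3408955580807, 'fy': 496.3408955580807, 'cx': 320.99753653396493, 'cy': 245.02520504120952, 'world_to_cam': array([[ 0.89193917, -0.4520701 , -0.00878289, -0.47018899],
       [ 0.2266657 ,  0.43023763,  0.87379531, -0.15632897],
       [-0.391238  , -0.78136304,  0.48621458, -0.88585779],
       [ 0.        ,  0.        ,  0.        ,  1.        ]])}
```

View pics/top0.png

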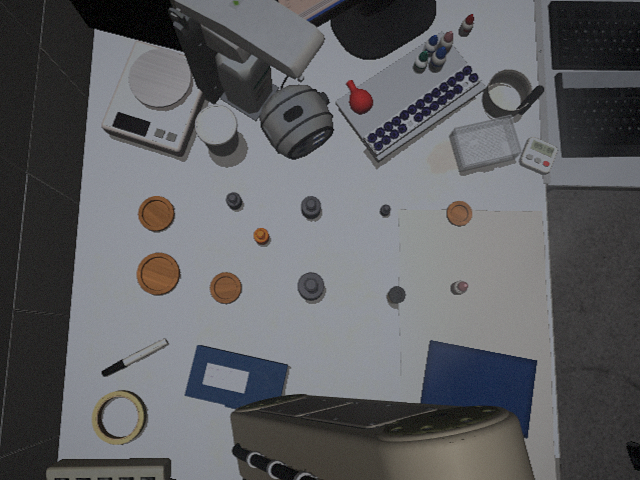

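View pics/scene0.png

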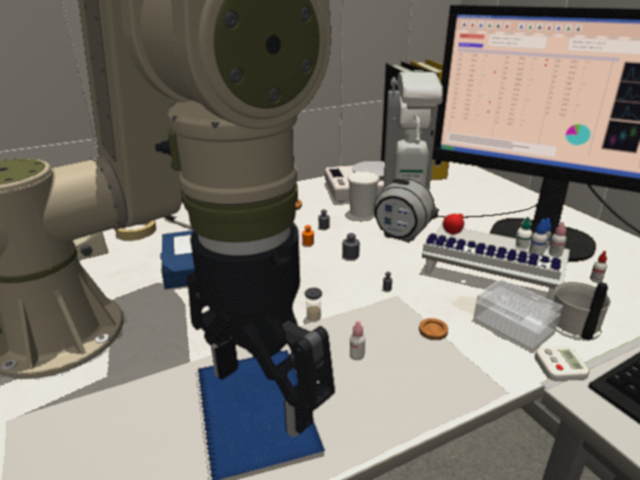

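Top view: cradles are at about (158,273) largest, (156,213) second, (225,288) third and (459,213) smallest. Weights are at (311,287), (311,207), (234,200) and (385,210), the vial is at (396,295), the dropper at (459,287), and the orange decoy at (261,236). The scene view agrees. I'll enlarge the top view next.

```bash
python3 - <<'E'
import cv2
im=cv2.imread('pics/top0.png')
def crop(n,x0,y0,x1,y1,s=4):
    c=cv2.resize(im[y0:y1,x0:x1],None,fx=s,fy=s,interpolation=cv2.INTER_CUBIC)
    c=cv2.convertScaleAbs(c,alpha=1.5)
    for x in range(x0,x1,10):cv2.line(c,((x-x0)*s,0),((x-x0)*s,10 if x%50 else 25),(0,0,255),1)
    for y in range(y0,y1,10):cv2.line(c,(0,(y-y0)*s),(10 if y%50 else 25,(y-y0)*s),(0,0,255),1)
    cv2.imwrite(n,c)
crop('pics/c1.png',130,180,330,310)
crop('pics/c2.png',290,180,490,310)
E
```

```text
(no output)
```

View pics/c1.png

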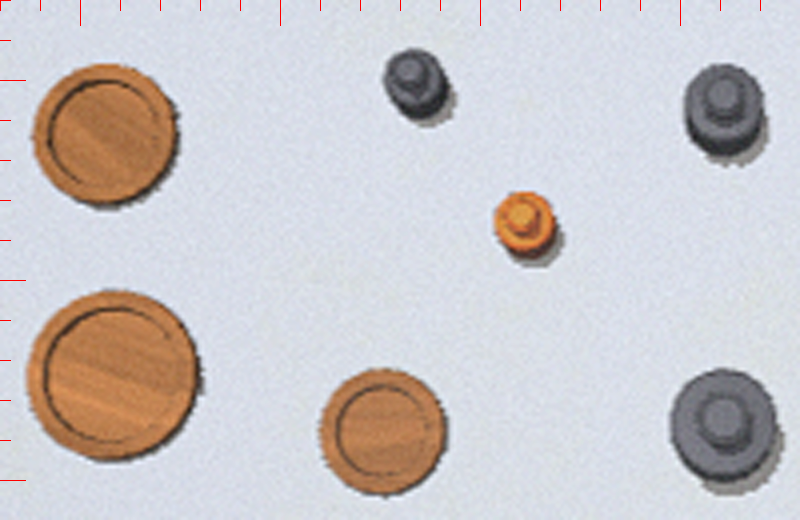

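View pics/c2.png

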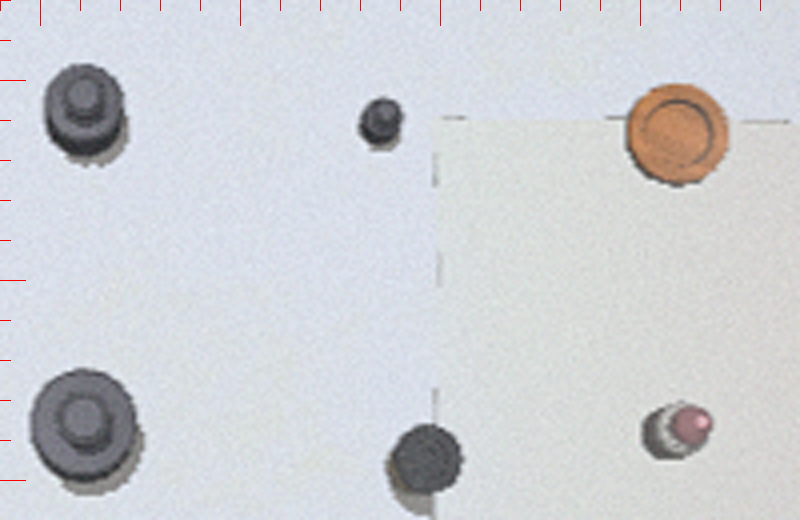

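Crops give cradle rim centres of about (156.2,213.5), (158.2,273.5), (225.8,287.8) and (459.4,213.2). Weight cylinder tops are at about (311,285.5), (311,206.2), (233.9,199.8) and (385.3,209). I'll convert these to world coordinates and refine them by silhouette fit.

```bash
cat >h.py <<'E'
import numpy as np,cv2
from workcell import *
from scipy.optimize import minimize
def proj(c,P):
    p=np.c_[np.atleast_2d(P),np.ones(len(np.atleast_2d(P)))]@c['world_to_cam'].T
    return np.c_[c['cx']+c['fx']*p[:,0]/-p[:,2],c['cy']-c['fy']*p[:,1]/-p[:,2]]
def ray(c,u,v,z):
    R=c['world_to_cam'][:3,:3];t=c['world_to_cam'][:3,3]
    d=R.T@np.array([(u-c['cx'])/c['fx'],-(v-c['cy'])/c['fy'],-1]);o=-R.T@t
    return (o+d*(z-o[2])/d[2])[:2]
A=np.linspace(0,2*np.pi,40)
def circ(xy,r,z):return np.c_[xy[0]+r*np.cos(A),xy[1]+r*np.sin(A),0*A+z]
S=8
def sil(c,xy,D,h,k,H,shape,off):
    m=np.zeros(shape,np.uint8)
    rings=[circ(xy,D/2,0),circ(xy,D/2,h)]
    parts=[np.vstack(rings)]+([np.vstack([circ(xy,k/2,H-k/2),circ(xy,k/4,H)])] if k else [])
    for P in parts:
        q=((proj(c,P)+.5-off)*S).round().astype(np.int32)
        cv2.fillConvexPoly(m,cv2.convexHull(q),1)
    return m
def fit(c,u,v,D,h,k,H,kind):
    im=c['image'].astype(int);w=28;x0,y0=int(u)-w,int(v)-w
    t=im[y0:y0+2*w,x0:x0+2*w]
    if kind=='w':m=t.max(2)<90
    else:m=(t[...,2]-t[...,0])>25
    n,l,s,ce=cv2.connectedComponentsWithStats(m.astype(np.uint8));lab=l[w,w]
    m=cv2.resize((l==lab).astype(np.uint8),None,fx=S,fy=S,interpolation=cv2.INTER_NEAREST)
    f=lambda p:float((sil(c,p,D,h,k,H,m.shape,np.array([x0,y0]))!=m).mean())
    g=ray(c,u,v,h)
    r=minimize(f,g,method='Nelder-Mead',options=dict(initial_simplex=[g,g+[.006,0],g+[0,.006]],xatol=1e-4))
    return g,r.x,r.fun*m.size/m.sum()
E
python3 - <<'E'
from h import *
c=read_camera('top')
for n,u,v,D,h,k,H,t in[('wL',311,285.5,52,44,26,66,'w'),('w2',311.1,206.2,40,38,21,56,'w'),('w3',233.9,199.8,30,32,17,48,'w'),('w4',385.3,209.2,20,26,13,40,'w'),
 ('cL',158.2,273.5,84,12,0,0,'c'),('c2',156.2,213.5,72,12,0,0,'c'),('c3',225.8,287.8,62,12,0,0,'c'),('c4',459.4,213.2,52,12,0,0,'c'),
 ('vial',397,294.5,33,58,0,0,'w')]:
    g,x,e=fit(c,u,v,D/1e3,h/1e3,k/1e3,H/1e3,t);print(n,g.round(4),x.round(4),round(e,3))
print('dropper tip',ray(c,463,286,.07))
E
```

```text
wL [ 0.44   -0.0066] [ 0.44   -0.0063] 0.095
w2 [ 0.5965 -0.0042] [ 0.5978 -0.0034] 0.092
w3 [0.6081 0.1485] [0.6094 0.1502] 0.1
w4 [ 0.5958 -0.1517] [ 0.5965 -0.1525] 0.144
cL [0.4616 0.294 ] [0.463  0.2968] 0.069
c2 [0.5819 0.3052] [0.585  0.3083] 0.104
c3 [0.4357 0.1602] [0.4373 0.1624] 0.075
c4 [ 0.5934 -0.3026] [ 0.5953 -0.3039] 0.193
vial [ 0.4244 -0.169 ] [ 0.4253 -0.1692] 0.219
dropper tip [ 0.4413294  -0.29112776]
```

{"method": "send_rows", "body": {
  "increments": [
    {"dx":1.6,"dy":1.6,"dz":0,"roll":1.2,"claw":1},
    {"dx":3.4,"dy":3.4,"dz":0,"roll":2.4,"claw":1},
    {"dx":5.2,"dy":5.2,"dz":0,"roll":3.6,"claw":1},
    {"dx":7,"dy":7,"dz":0,"roll":4.8,"claw":1},
    {"dx":8.8,"dy":8.8,"dz":0,"roll":6,"claw":1}
  ]
}}

```text
clock: 0.78
tcp_pos: [0.4165, -0.3213, 0.2312]
orientation: [0.0, 0.827, 0.563, 0.0]
wrist_force: [0.7, -0.3, 0.2]
finger_gap: 0.0852
grip_force: 0.0
```

{"method": "send_rows", "body": {
  "increments": [
    {"dx":1.8,"dy":1.7,"dz":0,"roll":1,"claw":0.2},
    {"dx":3.6,"dy":3.4,"dz":0,"roll":2,"claw":0.2},
    {"dx":5.4,"dy":5.1,"dz":-1.5,"roll":2.7,"claw":0.2},
    {"dx":7.1,"dy":6.7,"dz":-3.5,"roll":2.7,"claw":0.2},
    {"dx":7.1,"dy":6.7,"dz":-5,"roll":2.7,"claw":0.2}
  ]
}}

```text
clock: 1.4
tcp_pos: [0.5957, -0.1534, 0.1058]
orientation: [0.001, 0.707, 0.707, 0.001]
wrist_force: [0.8, 0.0, -0.8]
finger_gap: 0.0514
grip_force: 0.0
```

{"method": "send_rows", "body": {
  "increments": [
    {"dx":0,"dy":0,"dz":0,"roll":0,"claw":0.2},
    {"dx":0,"dy":0,"dz":0,"roll":0,"claw":0.2},
    {"dx":0,"dy":0,"dz":0,"roll":0,"claw":0.2},
    {"dx":0,"dy":0,"dz":0,"roll":0,"claw":0.2},
    {"dx":0,"dy":0,"dz":0,"roll":0,"claw":0.2}
  ]
}}

```text
clock: 2.02
tcp_pos: [0.5932, -0.1561, 0.1075]
orientation: [0.001, 0.709, 0.706, 0.0]
wrist_force: [0.5, -0.4, -0.1]
finger_gap: 0.0512
grip_force: 0.0
```

```bash
python3 - <<'E'
from h import *
for i in range(3):
    s=get_state();print(s['clock'],s['tcp_pos'].round(4),s['qvel'].round(3)[:2])
    c=read_camera('top' if i else 'scene')
    if i==0:
        p=proj(c,[[.5935,-.156,.1075],[.5962,-.152,0.04],[.5962,-.152,0]]).round(1);print(p)
        u,v=p[1].astype(int);cv2.imwrite('pics/s1.png',cv2.resize(c['image'][v-80:v+70,u-100:u+100],None,fx=4,fy=4,interpolation=cv2.INTER_CUBIC));print(u-100,v-80)
E
```

```text
2.025 [ 0.5932 -0.1561  0.1075] [0.004 0.009]
[[388.7 242.4]
 [386.8 271.2]
 [385.6 288. ]]
286 191
2.075 [ 0.5931 -0.1559  0.1072] [0.003 0.006]
2.125 [ 0.593  -0.1557  0.1069] [0.003 0.006]
```

View pics/s1.png

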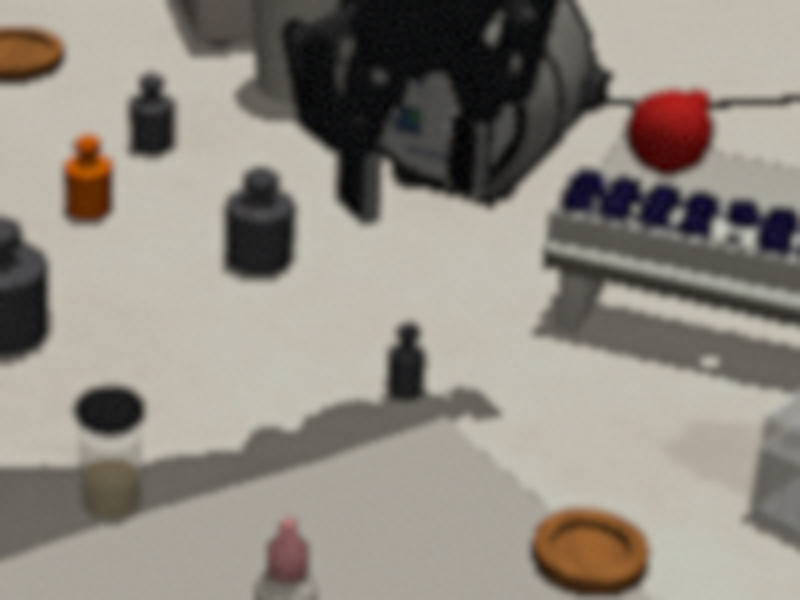

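The scene view shows the smallest weight's base at about (387,290), within 2 px of the prediction. The fingers sit over it and straddle it along x, with tips at about (376,245) and (402,239). I'll descend.

{"method": "send_rows", "body": {
  "increments": [
    {"dx":0.1,"dy":0.15,"dz":-1,"roll":0,"claw":0.2},
    {"dx":0.1,"dy":0.15,"dz":-2,"roll":0,"claw":0.2},
    {"dx":0.1,"dy":0.15,"dz":-3,"roll":0,"claw":0.2},
    {"dx":0.1,"dy":0.15,"dz":-3.9,"roll":0,"claw":0.2},
    {"dx":0.1,"dy":0.15,"dz":-3.9,"roll":0,"claw":0.2}
  ]
}}

```text
clock: 2.8
tcp_pos: [0.5937, -0.1509, 0.0069]
orientation: [-0.002, 0.708, 0.706, -0.001]
wrist_force: [-1.5, -0.2, 0.9]
finger_gap: 0.0511
grip_force: 0.0
```

{"method": "send_rows", "body": {
  "grip_force": 40,
  "increments": [
    {"dx":0,"dy":0,"dz":0,"roll":0,"claw":-1},
    {"dx":0,"dy":0,"dz":0,"roll":0,"claw":-1},
    {"dx":0,"dy":0,"dz":0,"roll":0,"claw":-1},
    {"dx":0,"dy":0,"dz":0,"roll":0,"claw":-1},
    {"dx":0,"dy":0,"dz":0,"roll":0,"claw":-1}
  ]
}}

```text
clock: 3.42
tcp_pos: [0.5965, -0.152, 0.0103]
orientation: [0.001, 0.708, 0.706, 0.001]
wrist_force: [0.0, -0.2, 5.4]
finger_gap: 0.0186
grip_force: 39.3
```

{"method": "send_rows", "body": {
  "increments": [
    {"dx":0,"dy":0,"dz":0.3,"roll":0,"claw":-1},
    {"dx":0,"dy":0,"dz":1,"roll":0,"claw":-1},
    {"dx":0,"dy":0,"dz":2,"roll":0,"claw":-1},
    {"dx":0,"dy":0,"dz":3,"roll":0,"claw":-1},
    {"dx":0,"dy":-0.5,"dz":3,"roll":0,"claw":-1}
  ]
}}

```text
clock: 4.05
tcp_pos: [0.5973, -0.1645, 0.087]
orientation: [0.002, 0.708, 0.706, 0.001]
wrist_force: [0.7, -0.4, 0.1]
finger_gap: 0.018
grip_force: 39.2
```

{"method": "send_rows", "body": {
  "increments": [
    {"dx":0,"dy":-1.4,"dz":0,"roll":0,"claw":-1},
    {"dx":0,"dy":-2.8,"dz":0,"roll":0,"claw":-1},
    {"dx":0,"dy":-4.2,"dz":0,"roll":0,"claw":-1},
    {"dx":0,"dy":-5.5,"dz":0,"roll":0,"claw":-1},
    {"dx":0,"dy":-5.5,"dz":0,"roll":0,"claw":-1}
  ]
}}

```text
clock: 4.68
tcp_pos: [0.5946, -0.3047, 0.0827]
orientation: [-0.0, 0.71, 0.705, -0.0]
wrist_force: [-0.5, 0.1, -0.6]
finger_gap: 0.0181
grip_force: 39.2
```

{"method": "send_rows", "body": {
  "increments": [
    {"dx":0,"dy":0,"dz":0,"roll":0,"claw":-1},
    {"dx":0,"dy":0,"dz":0,"roll":0,"claw":-1},
    {"dx":0,"dy":0,"dz":0,"roll":0,"claw":-1},
    {"dx":0,"dy":0,"dz":0,"roll":0,"claw":-1},
    {"dx":0,"dy":0,"dz":0,"roll":0,"claw":-1}
  ]
}}

```text
clock: 5.3
tcp_pos: [0.5956, -0.3013, 0.084]
orientation: [0.0, 0.708, 0.706, 0.0]
wrist_force: [0.5, 0.3, -1.4]
finger_gap: 0.018
grip_force: 39.2
```

```bash
python3 - <<'E'
from h import *
c=read_camera('scene');s=get_state();print(s['tcp_pos'].round(4),s['wrist_force'].round(2),s['finger_gap'])
p=proj(c,[s['tcp_pos'],[.594,-.303,0.012]]).round(1);print(p)
u,v=p[1].astype(int);v-=30;cv2.imwrite('pics/s2.png',cv2.resize(c['image'][v-75:v+75,u-100:u+100],None,fx=4,fy=4,interpolation=cv2.INTER_CUBIC));print(u-100,v-75)
E
```

```text
[ 0.5956 -0.3013  0.0839] [-0.05 -0.21 -0.53] 0.018199466754468114
[[436.8 290.8]
 [432.4 325.3]]
332 220
```

View pics/s2.png

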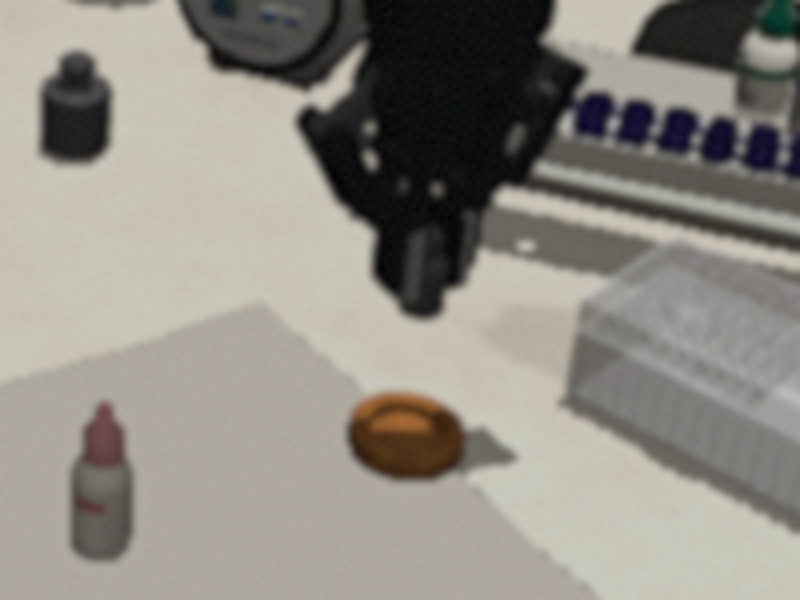

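The picture shows the smallest weight held upright, with its underside at about (437,297). The cradle rim centre is at about (434,327), which matches the prediction. I'll lower it.

{"method": "send_rows", "body": {
  "increments": [
    {"dx":-0.05,"dy":-0.07,"dz":-0.8,"roll":0,"claw":-1},
    {"dx":-0.05,"dy":-0.07,"dz":-1.6,"roll":0,"claw":-1},
    {"dx":-0.05,"dy":-0.07,"dz":-2.1,"roll":0,"claw":-1},
    {"dx":-0.05,"dy":-0.07,"dz":-2.3,"roll":0,"claw":-1},
    {"dx":-0.05,"dy":-0.07,"dz":-2.3,"roll":0,"claw":-1}
  ]
}}

```text
clock: 5.98
tcp_pos: [0.5943, -0.3034, 0.0263]
orientation: [-0.0, 0.708, 0.706, 0.0]
wrist_force: [0.0, -0.0, -0.1]
finger_gap: 0.018
grip_force: 39.2
```

{"method": "send_rows", "body": {
  "increments": [
    {"dx":0,"dy":0,"dz":0,"roll":0,"claw":-1},
    {"dx":0,"dy":0,"dz":-0.1,"roll":0,"claw":-1},
    {"dx":0,"dy":0,"dz":-0.2,"roll":0,"claw":-1},
    {"dx":0,"dy":0,"dz":-0.3,"roll":0,"claw":-1},
    {"dx":0,"dy":0,"dz":-0.3,"roll":0,"claw":-1}
  ]
}}

```text
clock: 6.6
tcp_pos: [0.594, -0.3032, 0.0185]
orientation: [-0.0, 0.708, 0.706, -0.0]
wrist_force: [-0.5, 0.2, -1.0]
finger_gap: 0.018
grip_force: 39.2
```

{"method": "send_rows", "body": {
  "increments": [
    {"dx":0,"dy":0,"dz":-0.07,"roll":0,"claw":-1},
    {"dx":0,"dy":0,"dz":-0.07,"roll":0,"claw":-1},
    {"dx":0,"dy":0,"dz":-0.07,"roll":0,"claw":-1},
    {"dx":0,"dy":0,"dz":-0.07,"roll":0,"claw":-0.3},
    {"dx":0,"dy":0,"dz":-0.07,"roll":0,"claw":0}
  ]
}}

```text
clock: 7.22
tcp_pos: [0.5943, -0.3034, 0.0172]
orientation: [0.0, 0.708, 0.706, 0.0]
wrist_force: [-0.2, -0.9, 0.9]
finger_gap: 0.0428
grip_force: 0.0
```

{"method": "send_rows", "body": {
  "increments": [
    {"dx":0,"dy":0,"dz":0,"roll":0,"claw":0.2},
    {"dx":0,"dy":0,"dz":0,"roll":0,"claw":0.2},
    {"dx":0,"dy":0,"dz":0.5,"roll":0,"claw":0.2},
    {"dx":0,"dy":0,"dz":1.5,"roll":0,"claw":0.2},
    {"dx":0,"dy":0,"dz":3,"roll":0,"claw":0.2}
  ]
}}

```text
clock: 7.85
tcp_pos: [0.5935, -0.3029, 0.0925]
orientation: [-0.001, 0.708, 0.706, -0.0]
wrist_force: [-0.0, -0.4, 0.5]
finger_gap: 0.0512
grip_force: 0.0
```

{"method": "send_rows", "body": {
  "increments": [
    {"dx":0,"dy":2.3,"dz":0.8,"roll":0,"claw":0.5},
    {"dx":0,"dy":4.7,"dz":0.8,"roll":0,"claw":0.5},
    {"dx":0,"dy":7.1,"dz":0.8,"roll":0,"claw":0.5},
    {"dx":0.1,"dy":9.5,"dz":0.8,"roll":0,"claw":0.5},
    {"dx":0.1,"dy":11.5,"dz":0.5,"roll":0,"claw":0.5}
  ]
}}

```text
clock: 8.48
tcp_pos: [0.5975, -0.0137, 0.1064]
orientation: [0.001, 0.708, 0.706, 0.001]
wrist_force: [-0.0, 0.6, -0.1]
finger_gap: 0.0639
grip_force: 0.0
```

{"method": "send_rows", "body": {
  "increments": [
    {"dx":0,"dy":0.45,"dz":0,"roll":0,"claw":0.5},
    {"dx":0,"dy":0.45,"dz":0,"roll":0,"claw":0.5},
    {"dx":0,"dy":0.45,"dz":0,"roll":0,"claw":0.5},
    {"dx":0,"dy":0.45,"dz":0,"roll":0,"claw":0.5},
    {"dx":0,"dy":0.45,"dz":0,"roll":0,"claw":0.5}
  ]
}}

```text
clock: 9.1
tcp_pos: [0.5968, -0.0057, 0.1046]
orientation: [0.0, 0.709, 0.705, 0.0]
wrist_force: [0.6, -0.3, 0.9]
finger_gap: 0.064
grip_force: 0.0
```

```bash
python3 - <<'E'
from h import *
c=read_camera('top');s=get_state();print(s['tcp_pos'].round(4))
im=cv2.convertScaleAbs(c['image'][190:240,430:490],alpha=1.5)
a=cv2.resize(im,None,fx=6,fy=6,interpolation=cv2.INTER_CUBIC)
c=read_camera('scene')
b=cv2.resize(c['image'][270:350,390:486],None,fx=4,fy=4)[:300,:]
cv2.imwrite('pics/p4.png',np.hstack([a,b]))
c=read_camera('scene');u,v=proj(c,[[.597,-.004,.05]])[0].astype(int);print(u,v)
cv2.imwrite('pics/s3.png',cv2.resize(c['image'][v-75:v+50,u-90:u+90],None,fx=3,fy=3))
E
```

```text
[ 0.5968 -0.0055  0.1046]
349 235
```

View pics/p4.png

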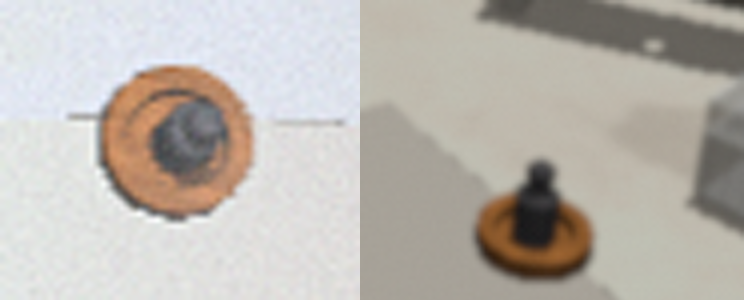

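Both views show the smallest weight upright and well centred in its recess, at about (460,214) in the top view. On to the second weight.

{"method": "send_rows", "body": {
  "increments": [
    {"dx":0,"dy":0.06,"dz":-1,"roll":0,"claw":0.5},
    {"dx":0,"dy":0.06,"dz":-2,"roll":0,"claw":0.5},
    {"dx":0,"dy":0.06,"dz":-3,"roll":0,"claw":0.5},
    {"dx":0,"dy":0.06,"dz":-3.75,"roll":0,"claw":0.5},
    {"dx":0,"dy":0.06,"dz":-3.75,"roll":0,"claw":0.5}
  ]
}}

```text
clock: 9.88
tcp_pos: [0.5952, -0.003, 0.0092]
orientation: [-0.001, 0.708, 0.706, -0.001]
wrist_force: [-0.1, -0.0, 0.8]
finger_gap: 0.0642
grip_force: 0.0
```

{"method": "send_rows", "body": {
  "grip_force": 60,
  "increments": [
    {"dx":0,"dy":0,"dz":0,"roll":0,"claw":-1},
    {"dx":0,"dy":0,"dz":0,"roll":0,"claw":-1},
    {"dx":0,"dy":0,"dz":0,"roll":0,"claw":-1},
    {"dx":0,"dy":0,"dz":0,"roll":0,"claw":-1},
    {"dx":0,"dy":0,"dz":0,"roll":0,"claw":-1}
  ]
}}

```text
clock: 10.5
tcp_pos: [0.5979, -0.0033, 0.0123]
orientation: [0.001, 0.708, 0.706, 0.001]
wrist_force: [-0.4, 0.4, 6.5]
finger_gap: 0.0386
grip_force: 60.7
```

{"method": "send_rows", "body": {
  "increments": [
    {"dx":0,"dy":0,"dz":0,"roll":0,"claw":-1},
    {"dx":0,"dy":0,"dz":0.2,"roll":0,"claw":-1},
    {"dx":0,"dy":0,"dz":1,"roll":0,"claw":-1},
    {"dx":0,"dy":0,"dz":2.5,"roll":0,"claw":-1},
    {"dx":0,"dy":0,"dz":4,"roll":0,"claw":-1}
  ]
}}

```text
clock: 11.12
tcp_pos: [0.5956, -0.003, 0.111]
orientation: [-0.001, 0.708, 0.706, -0.001]
wrist_force: [0.8, -0.4, -3.3]
finger_gap: 0.0383
grip_force: 60.6
```

{"method": "send_rows", "body": {
  "increments": [
    {"dx":-0.1,"dy":1.5,"dz":0,"roll":0,"claw":-1},
    {"dx":-0.2,"dy":3.5,"dz":0,"roll":0,"claw":-1},
    {"dx":-0.3,"dy":5.7,"dz":0,"roll":0,"claw":-1},
    {"dx":-0.4,"dy":7.9,"dz":0,"roll":0,"claw":-1},
    {"dx":-0.5,"dy":10,"dz":0,"roll":0,"claw":-1}
  ]
}}

```text
clock: 11.75
tcp_pos: [0.5833, 0.2485, 0.1103]
orientation: [-0.0, 0.708, 0.706, -0.001]
wrist_force: [0.8, -0.3, -2.1]
finger_gap: 0.0383
grip_force: 60.8
```

{"method": "send_rows", "body": {
  "increments": [
    {"dx":0,"dy":1.5,"dz":0,"roll":0,"claw":-1},
    {"dx":0,"dy":2.4,"dz":-0.3,"roll":0,"claw":-1},
    {"dx":0,"dy":2.4,"dz":-0.8,"roll":0,"claw":-1},
    {"dx":0,"dy":2.4,"dz":-1.2,"roll":0,"claw":-1},
    {"dx":0,"dy":2.4,"dz":-1.2,"roll":0,"claw":-1}
  ]
}}

```text
clock: 12.38
tcp_pos: [0.5833, 0.305, 0.079]
orientation: [-0.001, 0.709, 0.705, -0.002]
wrist_force: [0.6, 0.3, -2.1]
finger_gap: 0.0384
grip_force: 60.8
```

{"method": "send_rows", "body": {
  "increments": [
    {"dx":0,"dy":0,"dz":0,"roll":0,"claw":-1},
    {"dx":0,"dy":0,"dz":0,"roll":0,"claw":-1},
    {"dx":0,"dy":0,"dz":0,"roll":0,"claw":-1},
    {"dx":0,"dy":0,"dz":0,"roll":0,"claw":-1},
    {"dx":0,"dy":0,"dz":0,"roll":0,"claw":-1}
  ]
}}

```text
clock: 13.0
tcp_pos: [0.5842, 0.307, 0.081]
orientation: [0.0, 0.708, 0.706, 0.0]
wrist_force: [0.6, 0.2, -2.4]
finger_gap: 0.0384
grip_force: 60.8
```

{"method": "send_rows", "body": {
  "increments": [
    {"dx":-0.04,"dy":0,"dz":-0.7,"roll":0,"claw":-1},
    {"dx":-0.04,"dy":0,"dz":-1.4,"roll":0,"claw":-1},
    {"dx":-0.04,"dy":0,"dz":-1.9,"roll":0,"claw":-1},
    {"dx":-0.04,"dy":0,"dz":-2.1,"roll":0,"claw":-1},
    {"dx":-0.04,"dy":0,"dz":-2.1,"roll":0,"claw":-1}
  ]
}}

```text
clock: 13.62
tcp_pos: [0.583, 0.3068, 0.0279]
orientation: [-0.0, 0.708, 0.706, -0.0]
wrist_force: [0.1, 0.6, -2.1]
finger_gap: 0.0383
grip_force: 60.8
```

{"method": "send_rows", "body": {
  "increments": [
    {"dx":0,"dy":0,"dz":0,"roll":0,"claw":-1},
    {"dx":0,"dy":0,"dz":-0.1,"roll":0,"claw":-1},
    {"dx":0,"dy":0,"dz":-0.2,"roll":0,"claw":-1},
    {"dx":0,"dy":0,"dz":-0.3,"roll":0,"claw":-1},
    {"dx":0,"dy":0,"dz":-0.3,"roll":0,"claw":-1}
  ]
}}

```text
clock: 14.25
tcp_pos: [0.5829, 0.3068, 0.0205]
orientation: [-0.0, 0.708, 0.706, -0.0]
wrist_force: [-1.1, -0.8, -1.9]
finger_gap: 0.0384
grip_force: 60.8
```

{"method": "send_rows", "body": {
  "increments": [
    {"dx":0,"dy":0,"dz":-0.07,"roll":0,"claw":-1},
    {"dx":0,"dy":0,"dz":-0.07,"roll":0,"claw":-1},
    {"dx":0,"dy":0,"dz":-0.07,"roll":0,"claw":-1},
    {"dx":0,"dy":0,"dz":-0.07,"roll":0,"claw":0.1},
    {"dx":0,"dy":0,"dz":-0.07,"roll":0,"claw":0.3}
  ]
}}

```text
clock: 14.88
tcp_pos: [0.5837, 0.3071, 0.0197]
orientation: [0.0, 0.708, 0.706, 0.001]
wrist_force: [-1.1, 0.7, -0.1]
finger_gap: 0.0553
grip_force: 0.0
```

{"method": "send_rows", "body": {
  "increments": [
    {"dx":0,"dy":0,"dz":0,"roll":0,"claw":0.5},
    {"dx":0,"dy":0,"dz":0,"roll":0,"claw":0.5},
    {"dx":0,"dy":0,"dz":0.5,"roll":0,"claw":0.5},
    {"dx":0,"dy":0,"dz":1.5,"roll":0,"claw":0.5},
    {"dx":0,"dy":0,"dz":3.5,"roll":0,"claw":0.5}
  ]
}}

```text
clock: 15.5
tcp_pos: [0.5817, 0.3063, 0.106]
orientation: [-0.001, 0.708, 0.706, -0.002]
wrist_force: [-0.1, 0.1, 0.1]
finger_gap: 0.0642
grip_force: 0.0
```

{"method": "send_rows", "body": {
  "increments": [
    {"dx":0.2,"dy":-1.5,"dz":0,"roll":0,"claw":0.35},
    {"dx":0.5,"dy":-3.2,"dz":0,"roll":0,"claw":0.35},
    {"dx":0.8,"dy":-5,"dz":0,"roll":0,"claw":0.35},
    {"dx":1.05,"dy":-6.3,"dz":0,"roll":0,"claw":0.35},
    {"dx":1.05,"dy":-6.3,"dz":0,"roll":0,"claw":0.35}
  ]
}}

```text
clock: 16.12
tcp_pos: [0.6103, 0.1471, 0.1077]
orientation: [0.001, 0.71, 0.705, 0.0]
wrist_force: [-0.1, -0.8, -0.2]
finger_gap: 0.0578
grip_force: 0.0
```

{"method": "send_rows", "body": {
  "increments": [
    {"dx":0,"dy":0,"dz":0,"roll":0,"claw":0.35},
    {"dx":0,"dy":0,"dz":0,"roll":0,"claw":0.35},
    {"dx":0,"dy":0,"dz":0,"roll":0,"claw":0.35},
    {"dx":0,"dy":0,"dz":0,"roll":0,"claw":0.35},
    {"dx":0,"dy":0,"dz":0,"roll":0,"claw":0.35}
  ]
}}

```text
clock: 16.75
tcp_pos: [0.6093, 0.1498, 0.1065]
orientation: [-0.0, 0.708, 0.706, -0.0]
wrist_force: [-0.4, 0.0, 0.5]
finger_gap: 0.0582
grip_force: 0.0
```

```bash
python3 - <<'E'
from h import *
t=read_camera('top');s=get_state();print(s['tcp_pos'].round(4),proj(t,[s['tcp_pos']]))
a=cv2.resize(cv2.convertScaleAbs(t['image'][185:305,135:255],alpha=1.4),None,fx=3.3,fy=3.3)
c=read_camera('scene');p=proj(c,[s['tcp_pos'],[.609,.1495,0]]);print(p)
u,v=p.mean(0).astype(int);print(u-50,v-50)
b=cv2.resize(c['image'][v-50:v+50,u-50:u+50],(a.shape[1],a.shape[0]))
cv2.imwrite('pics/p2.png',np.hstack([a,b]))
E
```

```text
[0.6094 0.1496 0.1065] [[228.52427985 189.79833509]]
[[322.9857389  186.91634184]
 [323.16438752 226.61405329]]
273 156
```

View pics/p2.png

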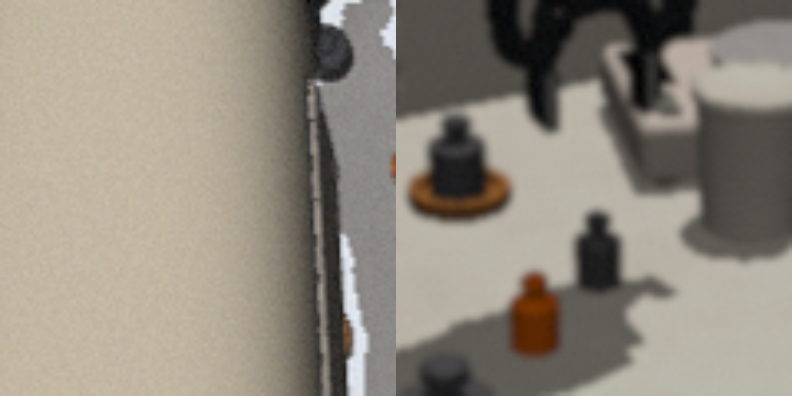

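In the scene view the second weight stands upright in its cradle at about (289,205). The third weight's base is at (324,228), as predicted, and the arm blocks the top view. I'll descend on the third.

{"method": "send_rows", "body": {
  "increments": [
    {"dx":0,"dy":0,"dz":-1,"roll":0,"claw":0.35},
    {"dx":0,"dy":0,"dz":-2,"roll":0,"claw":0.35},
    {"dx":0,"dy":0,"dz":-3,"roll":0,"claw":0.35},
    {"dx":0,"dy":0,"dz":-3.85,"roll":0,"claw":0.35},
    {"dx":0,"dy":0,"dz":-3.85,"roll":0,"claw":0.35}
  ]
}}

```text
clock: 17.48
tcp_pos: [0.6077, 0.1491, 0.0084]
orientation: [-0.001, 0.708, 0.706, -0.002]
wrist_force: [0.3, 0.0, 0.3]
finger_gap: 0.0578
grip_force: 0.0
```

{"method": "send_rows", "body": {
  "grip_force": 50,
  "increments": [
    {"dx":0,"dy":0,"dz":0,"roll":0,"claw":-1},
    {"dx":0,"dy":0,"dz":0,"roll":0,"claw":-1},
    {"dx":0,"dy":0,"dz":0,"roll":0,"claw":-1},
    {"dx":0,"dy":0,"dz":0,"roll":0,"claw":-1},
    {"dx":0,"dy":0,"dz":0,"roll":0,"claw":-1}
  ]
}}

```text
clock: 18.1
tcp_pos: [0.6107, 0.1495, 0.0119]
orientation: [0.001, 0.708, 0.706, 0.001]
wrist_force: [-1.1, -0.2, 7.4]
finger_gap: 0.0286
grip_force: 49.6
```

{"method": "send_rows", "body": {
  "increments": [
    {"dx":0,"dy":0,"dz":0,"roll":0,"claw":-1},
    {"dx":0,"dy":0,"dz":0.2,"roll":0,"claw":-1},
    {"dx":0,"dy":0,"dz":1,"roll":0,"claw":-1},
    {"dx":0,"dy":0,"dz":2.5,"roll":0,"claw":-1},
    {"dx":0,"dy":0,"dz":4,"roll":0,"claw":-1}
  ]
}}

```text
clock: 18.73
tcp_pos: [0.6086, 0.1493, 0.1107]
orientation: [-0.001, 0.708, 0.706, -0.001]
wrist_force: [0.5, -0.3, -0.8]
finger_gap: 0.0282
grip_force: 49.4
```

{"method": "send_rows", "body": {
  "increments": [
    {"dx":-1.5,"dy":0.1,"dz":0,"roll":0,"claw":-1},
    {"dx":-3.2,"dy":0.3,"dz":0,"roll":0,"claw":-1},
    {"dx":-5,"dy":0.45,"dz":0,"roll":0,"claw":-1},
    {"dx":-6.9,"dy":0.45,"dz":-0.3,"roll":0,"claw":-1},
    {"dx":-6.9,"dy":0.45,"dz":-1.2,"roll":0,"claw":-1}
  ]
}}

```text
clock: 19.35
tcp_pos: [0.4332, 0.1607, 0.0806]
orientation: [-0.0, 0.708, 0.706, -0.001]
wrist_force: [1.6, -0.5, -1.4]
finger_gap: 0.028
grip_force: 49.8
```

{"method": "send_rows", "body": {
  "increments": [
    {"dx":0,"dy":0,"dz":0,"roll":0,"claw":-1},
    {"dx":0,"dy":0,"dz":0,"roll":0,"claw":-1},
    {"dx":0,"dy":0,"dz":0,"roll":0,"claw":-1},
    {"dx":0,"dy":0,"dz":0,"roll":0,"claw":-1},
    {"dx":0,"dy":0,"dz":0,"roll":0,"claw":-1}
  ]
}}

```text
clock: 19.98
tcp_pos: [0.4373, 0.1606, 0.0805]
orientation: [0.0, 0.708, 0.706, 0.0]
wrist_force: [-0.7, -0.4, -1.1]
finger_gap: 0.0283
grip_force: 49.8
```

{"method": "send_rows", "body": {
  "increments": [
    {"dx":-0.03,"dy":0,"dz":-0.7,"roll":0,"claw":-1},
    {"dx":-0.03,"dy":0,"dz":-1.4,"roll":0,"claw":-1},
    {"dx":-0.03,"dy":0,"dz":-1.9,"roll":0,"claw":-1},
    {"dx":-0.03,"dy":0,"dz":-2.1,"roll":0,"claw":-1},
    {"dx":-0.03,"dy":0,"dz":-2.1,"roll":0,"claw":-1}
  ]
}}

```text
clock: 20.6
tcp_pos: [0.4361, 0.1606, 0.0277]
orientation: [-0.0, 0.708, 0.706, -0.0]
wrist_force: [0.8, -0.8, -1.5]
finger_gap: 0.0282
grip_force: 49.8
```

{"method": "send_rows", "body": {
  "increments": [
    {"dx":0,"dy":0,"dz":0,"roll":0,"claw":-1},
    {"dx":0,"dy":0,"dz":-0.1,"roll":0,"claw":-1},
    {"dx":0,"dy":0,"dz":-0.2,"roll":0,"claw":-1},
    {"dx":0,"dy":0,"dz":-0.3,"roll":0,"claw":-1},
    {"dx":0,"dy":0,"dz":-0.3,"roll":0,"claw":-1}
  ]
}}

```text
clock: 21.22
tcp_pos: [0.4359, 0.1606, 0.0201]
orientation: [-0.0, 0.708, 0.706, -0.0]
wrist_force: [-0.8, -0.2, -1.1]
finger_gap: 0.0284
grip_force: 49.8
```

{"method": "send_rows", "body": {
  "increments": [
    {"dx":0,"dy":0,"dz":-0.07,"roll":0,"claw":-1},
    {"dx":0,"dy":0,"dz":-0.07,"roll":0,"claw":-1},
    {"dx":0,"dy":0,"dz":-0.07,"roll":0,"claw":-1},
    {"dx":0,"dy":0,"dz":-0.07,"roll":0,"claw":-0.1},
    {"dx":0,"dy":0,"dz":-0.07,"roll":0,"claw":0.1}
  ]
}}

```text
clock: 21.85
tcp_pos: [0.4364, 0.1607, 0.0188]
orientation: [0.0, 0.708, 0.706, 0.0]
wrist_force: [0.1, 0.8, 0.2]
finger_gap: 0.0466
grip_force: 0.0
```

{"method": "send_rows", "body": {
  "increments": [
    {"dx":0,"dy":0,"dz":0,"roll":0,"claw":0.35},
    {"dx":0,"dy":0,"dz":0,"roll":0,"claw":0.35},
    {"dx":0,"dy":0,"dz":0.5,"roll":0,"claw":0.35},
    {"dx":0,"dy":0,"dz":1.5,"roll":0,"claw":0.35},
    {"dx":0,"dy":0,"dz":3.6,"roll":0,"claw":0.35}
  ]
}}

```text
clock: 22.48
tcp_pos: [0.4345, 0.1603, 0.1086]
orientation: [-0.001, 0.708, 0.706, -0.002]
wrist_force: [1.3, 0.1, -0.1]
finger_gap: 0.0572
grip_force: 0.0
```

{"method": "send_rows", "body": {
  "increments": [
    {"dx":0,"dy":-1.5,"dz":0.2,"roll":0,"claw":0.9},
    {"dx":0.1,"dy":-3.2,"dz":0.2,"roll":0,"claw":0.9},
    {"dx":0.15,"dy":-5,"dz":0.2,"roll":0,"claw":0.9},
    {"dx":0.15,"dy":-6.7,"dz":0,"roll":0,"claw":0.9},
    {"dx":0.15,"dy":-6.7,"dz":0,"roll":0,"claw":0.9}
  ]
}}

```text
clock: 23.1
tcp_pos: [0.4402, -0.0091, 0.1093]
orientation: [0.001, 0.71, 0.704, 0.0]
wrist_force: [-0.2, -0.6, -0.1]
finger_gap: 0.081
grip_force: 0.0
```

{"method": "send_rows", "body": {
  "increments": [
    {"dx":0,"dy":0,"dz":0,"roll":0,"claw":0.9},
    {"dx":0,"dy":0,"dz":0,"roll":0,"claw":0.9},
    {"dx":0,"dy":0,"dz":0,"roll":0,"claw":0.9},
    {"dx":0,"dy":0,"dz":0,"roll":0,"claw":0.9},
    {"dx":0,"dy":0,"dz":0,"roll":0,"claw":0.9}
  ]
}}

```text
clock: 23.72
tcp_pos: [0.4399, -0.0065, 0.1086]
orientation: [0.0, 0.708, 0.706, 0.0]
wrist_force: [-0.0, 0.4, -0.6]
finger_gap: 0.0812
grip_force: 0.0
```

```bash
python3 - <<'E'
from h import *
t=read_camera('top');s=get_state();print(s['tcp_pos'].round(4))
a=cv2.resize(cv2.convertScaleAbs(t['image'][180:310,130:330],alpha=1.4),None,fx=2,fy=2)
c=read_camera('scene')
b=cv2.resize(c['image'][150:350,180:380],(520,520))
b=b[:520];a=cv2.copyMakeBorder(a,0,520-a.shape[0],0,0,cv2.BORDER_CONSTANT)[:, :270]
cv2.imwrite('pics/p3.png',np.hstack([a,b]));print(proj(c,[s['tcp_pos'],[.44,-.0065,0]]))
E
```

```text
[ 0.4399 -0.0066  0.1085]
[[283.39322494 227.45738234]
 [285.7386116  273.02246717]]
```

View pics/p3.png

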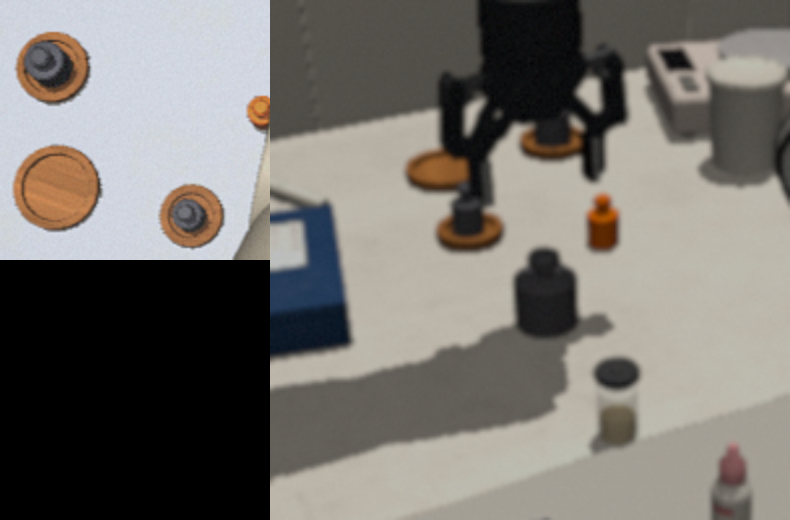

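The second and third weights sit upright in their cradles, at about (156,213) and (225,287) in the top view. The largest weight's base is at (286,274) in the scene view, matching the prediction. I'll descend on the largest.

{"method": "send_rows", "body": {
  "increments": [
    {"dx":0,"dy":0,"dz":-1,"roll":0,"claw":0.9},
    {"dx":0,"dy":0,"dz":-2,"roll":0,"claw":0.9},
    {"dx":0,"dy":0,"dz":-3,"roll":0,"claw":0.9},
    {"dx":0,"dy":0,"dz":-3.85,"roll":0,"claw":0.9},
    {"dx":0,"dy":0,"dz":-3.85,"roll":0,"claw":0.9}
  ]
}}

```text
clock: 24.45
tcp_pos: [0.4384, -0.0066, 0.0111]
orientation: [-0.001, 0.708, 0.706, -0.001]
wrist_force: [-0.1, -0.0, 0.3]
finger_gap: 0.0811
grip_force: 0.0
```

{"method": "send_rows", "body": {
  "grip_force": 80,
  "increments": [
    {"dx":0,"dy":0,"dz":0,"roll":0,"claw":-1},
    {"dx":0,"dy":0,"dz":0,"roll":0,"claw":-1},
    {"dx":0,"dy":0,"dz":0,"roll":0,"claw":-1},
    {"dx":0,"dy":0,"dz":0,"roll":0,"claw":-1},
    {"dx":0,"dy":0,"dz":0,"roll":0,"claw":-1}
  ]
}}

```text
clock: 25.08
tcp_pos: [0.4411, -0.0071, 0.0138]
orientation: [0.001, 0.708, 0.706, 0.001]
wrist_force: [-0.9, 0.1, 5.5]
finger_gap: 0.0501
grip_force: 82.4
```

{"method": "send_rows", "body": {
  "increments": [
    {"dx":0,"dy":0,"dz":0,"roll":0,"claw":-1},
    {"dx":0,"dy":0,"dz":0.2,"roll":0,"claw":-1},
    {"dx":0,"dy":0,"dz":1,"roll":0,"claw":-1},
    {"dx":0,"dy":0,"dz":2.5,"roll":0,"claw":-1},
    {"dx":0,"dy":0,"dz":4,"roll":0,"claw":-1}
  ]
}}

```text
clock: 25.7
tcp_pos: [0.439, -0.0067, 0.1131]
orientation: [-0.001, 0.708, 0.706, -0.0]
wrist_force: [0.5, 0.2, -3.9]
finger_gap: 0.0504
grip_force: 84.0
```

{"method": "send_rows", "body": {
  "increments": [
    {"dx":0.1,"dy":1.4,"dz":0,"roll":0,"claw":-1},
    {"dx":0.3,"dy":3.3,"dz":0,"roll":0,"claw":-1},
    {"dx":0.5,"dy":5.4,"dz":0,"roll":0,"claw":-1},
    {"dx":0.7,"dy":7.5,"dz":0,"roll":0,"claw":-1},
    {"dx":0.8,"dy":9.6,"dz":0,"roll":0,"claw":-1}
  ]
}}

```text
clock: 26.32
tcp_pos: [0.4596, 0.2347, 0.1123]
orientation: [0.0, 0.708, 0.706, -0.0]
wrist_force: [0.3, -0.8, -4.2]
finger_gap: 0.05
grip_force: 84.4
```

{"method": "send_rows", "body": {
  "increments": [
    {"dx":0.1,"dy":1.5,"dz":0,"roll":0,"claw":-1},
    {"dx":0.1,"dy":2.45,"dz":-0.3,"roll":0,"claw":-1},
    {"dx":0.1,"dy":2.45,"dz":-0.8,"roll":0,"claw":-1},
    {"dx":0.1,"dy":2.45,"dz":-1.2,"roll":0,"claw":-1},
    {"dx":0.1,"dy":2.45,"dz":-1.2,"roll":0,"claw":-1}
  ]
}}

```text
clock: 26.95
tcp_pos: [0.4613, 0.293, 0.081]
orientation: [-0.0, 0.709, 0.706, -0.002]
wrist_force: [-0.2, 0.8, -3.3]
finger_gap: 0.0501
grip_force: 84.3
```

{"method": "send_rows", "body": {
  "increments": [
    {"dx":0,"dy":0,"dz":0,"roll":0,"claw":-1},
    {"dx":0,"dy":0,"dz":0,"roll":0,"claw":-1},
    {"dx":0,"dy":0,"dz":0,"roll":0,"claw":-1},
    {"dx":0,"dy":0,"dz":0,"roll":0,"claw":-1},
    {"dx":0,"dy":0,"dz":0,"roll":0,"claw":-1}
  ]
}}

```text
clock: 27.58
tcp_pos: [0.4625, 0.2944, 0.0824]
orientation: [0.0, 0.708, 0.706, 0.0]
wrist_force: [0.9, -0.3, -4.2]
finger_gap: 0.0501
grip_force: 84.3
```

{"method": "send_rows", "body": {
  "increments": [
    {"dx":0,"dy":0.03,"dz":-0.7,"roll":0,"claw":-1},
    {"dx":0,"dy":0.03,"dz":-1.4,"roll":0,"claw":-1},
    {"dx":0,"dy":0.03,"dz":-1.9,"roll":0,"claw":-1},
    {"dx":0,"dy":0.03,"dz":-2.1,"roll":0,"claw":-1},
    {"dx":0,"dy":0.03,"dz":-2.1,"roll":0,"claw":-1}
  ]
}}

```text
clock: 28.2
tcp_pos: [0.4624, 0.2951, 0.0297]
orientation: [-0.0, 0.708, 0.706, -0.0]
wrist_force: [0.1, 0.0, -4.7]
finger_gap: 0.05
grip_force: 84.3
```

{"method": "send_rows", "body": {
  "increments": [
    {"dx":0,"dy":0,"dz":0,"roll":0,"claw":-1},
    {"dx":0,"dy":0,"dz":-0.1,"roll":0,"claw":-1},
    {"dx":0,"dy":0,"dz":-0.2,"roll":0,"claw":-1},
    {"dx":0,"dy":0,"dz":-0.3,"roll":0,"claw":-1},
    {"dx":0,"dy":0,"dz":-0.3,"roll":0,"claw":-1}
  ]
}}

```text
clock: 28.82
tcp_pos: [0.4622, 0.2951, 0.022]
orientation: [-0.0, 0.708, 0.706, -0.0]
wrist_force: [0.4, -0.1, -4.7]
finger_gap: 0.0503
grip_force: 84.3
```

{"method": "send_rows", "body": {
  "increments": [
    {"dx":0,"dy":0,"dz":-0.07,"roll":0,"claw":-1},
    {"dx":0,"dy":0,"dz":-0.07,"roll":0,"claw":-1},
    {"dx":0,"dy":0,"dz":-0.07,"roll":0,"claw":-1},
    {"dx":0,"dy":0,"dz":-0.07,"roll":0,"claw":0.4},
    {"dx":0,"dy":0,"dz":-0.07,"roll":0,"claw":0.6}
  ]
}}

```text
clock: 29.45
tcp_pos: [0.4632, 0.2955, 0.0213]
orientation: [0.0, 0.708, 0.706, 0.001]
wrist_force: [-0.1, 0.1, 0.4]
finger_gap: 0.0679
grip_force: 0.0
```

{"method": "send_rows", "body": {
  "increments": [
    {"dx":0,"dy":0,"dz":0,"roll":0,"claw":0.85},
    {"dx":0,"dy":0,"dz":0,"roll":0,"claw":0.85},
    {"dx":0,"dy":0,"dz":0.5,"roll":0,"claw":0.85},
    {"dx":0,"dy":0,"dz":1.5,"roll":0,"claw":0.85},
    {"dx":0,"dy":0,"dz":3.6,"roll":0,"claw":0.85}
  ]
}}

```text
clock: 30.08
tcp_pos: [0.4609, 0.2944, 0.1103]
orientation: [-0.001, 0.708, 0.706, -0.002]
wrist_force: [0.4, 0.4, 0.7]
finger_gap: 0.0791
grip_force: 0.0
```

{"method": "send_rows", "body": {
  "increments": [
    {"dx":0,"dy":-1.5,"dz":2,"roll":0,"claw":0.85},
    {"dx":0,"dy":-3.5,"dz":2.5,"roll":0,"claw":0.85},
    {"dx":0,"dy":-5.5,"dz":2.5,"roll":0,"claw":0.85},
    {"dx":0,"dy":-7.5,"dz":2.5,"roll":0,"claw":0.85},
    {"dx":0,"dy":-9.5,"dz":2.5,"roll":0,"claw":0.85}
  ]
}}

```text
clock: 30.7
tcp_pos: [0.4625, 0.0562, 0.1743]
orientation: [0.001, 0.708, 0.706, 0.001]
wrist_force: [0.6, 0.6, -0.4]
finger_gap: 0.079
grip_force: 0.0
```

{"method": "send_rows", "body": {
  "increments": [
    {"dx":0,"dy":-1,"dz":0,"roll":0,"claw":0.85},
    {"dx":0,"dy":-2,"dz":0,"roll":0,"claw":0.85},
    {"dx":0,"dy":-2,"dz":0,"roll":0,"claw":0.85},
    {"dx":0,"dy":-2,"dz":0,"roll":0,"claw":0.85},
    {"dx":0,"dy":-2,"dz":0,"roll":0,"claw":0.85}
  ]
}}

```text
clock: 31.32
tcp_pos: [0.4624, 0.0085, 0.1733]
orientation: [0.0, 0.708, 0.706, 0.0]
wrist_force: [0.6, 0.1, -0.2]
finger_gap: 0.079
grip_force: 0.0
```

```bash
python3 - <<'E'
from h import *
t=read_camera('top');s=get_state();print(s['tcp_pos'].round(4))
a=cv2.resize(cv2.convertScaleAbs(t['image'][180:310,130:250],alpha=1.4),None,fx=3,fy=3)
a2=cv2.resize(cv2.convertScaleAbs(t['image'][180:310,380:490],alpha=1.4),None,fx=3,fy=3)
cv2.imwrite('pics/f.png',np.hstack([a,a2]))
c=read_camera('scene');cv2.imwrite('pics/f2.png',c['image'])
E
```

```text
[0.4624 0.0085 0.1732]
```

View pics/f.png

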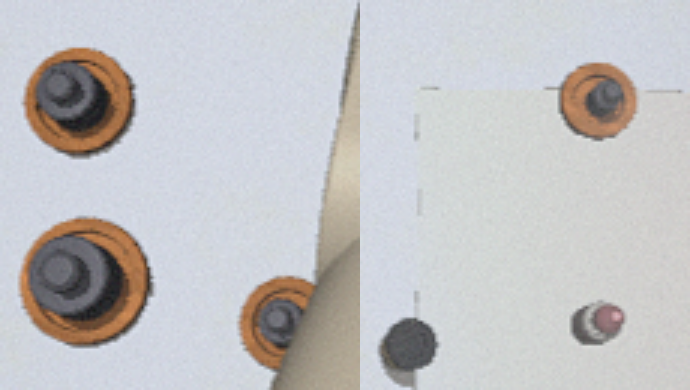

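View pics/f2.png

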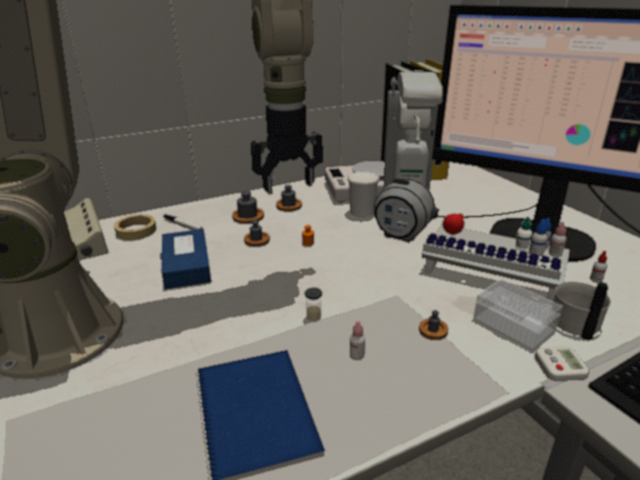

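All four weights stand upright in their own cradles: (248,212), (289,202), (257,237) and (434,326) in the scene view. The vial at (314,304) and the dropper at (357,341) haven't moved, and the gripper is clear. I'll hand it in.

```bash
python3 -c "
from workcell import *
print(hand_in())"
```

```text
the job is handed in; nothing more can be done
None
```

I put all four weights upright in the cradles of their own sizes and handed the job in at about 31 s; the final pictures show the vial and dropper unmoved, and no verdict came back.

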